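# Pop the watch drawer and catch it before the cologne

## Robot

A 6-joint arm with a two-finger parallel gripper is mounted at the origin on the work surface. World frame = base frame: x ahead of the robot, y to its left, z up, the work surface at z = 0. Lengths are in m, angles in rad, forces in N, time in s.
With the tool pointing down it reaches from about 0.275 to 0.85 m from the base axis. Payload 19 kg.
Tool frame: the origin (TCP) lies midway between the tips of the shut fingers; the grasp point (between the pads) lies 19 mm behind it (robot.hold_point_z is the distance from the TCP to the grasp point, in m); z points along the fingers, y is the line along which they close (so a half turn about z gives the same grasp; the last joint's range is limited). The gripper opens to 85 mm and grips with 20 to 120 N. Pads are 22 mm wide; open, the fingers measure 114 mm over their backs; the gripper's body (76 mm by 85 mm) begins 54 mm behind the grasp point. The pads swing forward as they close: fully open they stand 13 mm farther back than shut.
Start: joints at [-1.282, 0.15, 1.437, -0, 1.554, -0.134], TCP at [0.236, -0.524, 0.231] pointing down, gripper open.
Joint ranges: [-2.8, 2.8], [-0.68, 2.1], [0.12, 2.68], [-1.39, 4.53], [0.16, 2.79], [-2.81, 2.81]. Speed limits (rad/s): [1.89, 1.89, 2.22, 3.01, 3.01, 3.01].

## Interface

Orientations are given as [roll, pitch, yaw] about the fixed x, y, z axes, in that order (R = Rz(yaw) Ry(pitch) Rx(roll)).
In Python, from plant import robot gives the robot as it stands.
- The arm moves only by the shell command python3 -m handwheel 'ROWS'. ROWS is JSON, a list that holds one entry, the list of rows, each a list of 7 numbers: the shift along the tool's x, y, z normalised to -1 to 1, where 1 is 0.75 m, then the turn, a rotation vector about the tool's x, y, z normalised to -1 to 1, where 1 is 90 degrees, then the opening, from 0 (shut) to 1 (fully open). A call has 1 to 12 rows; each row is the pose to reach, as a shift and turn from the pose commanded when the call began, along the tool's axes at that moment; what a row does not reach only later rows make up. A row lasts 1/12 s, in which the tool goes at most 41.7 mm and 7.16 degrees, less where a joint would pass 70% of its speed; a pose out of reach is approached as far as the arm can. A call with a number of a shift or a turn outside -1 to 1 is refused whole. A call with a gripper value outside its range is refused whole. The fingers move at their own pace and stop on an object; the grip force is fixed at half the most. Time passes only in rows, so rows that repeat a pose let the fingers close. It gives the time, the measured TCP pose, the force, the opening and the grip force at its end, in the units of the state.
- robot.observe(): the state, without advancing time (a new reading comes with each control period).
- robot.grab_frame(name): name is "scene" or "top" or "wrist"; returns (picture, depth): 384x512x3 uint8, red, green, blue; 384x512 float32, m along the optical axis (not along the pixel's ray), 0 where there is no reading.
- robot.camera_model(name): a dict with "fovy" (degrees; the focal length in pixels is half the picture's height over the tangent of half this angle, whatever the lens; pixels are square), "cx", "cy" (the principal point, pixels), "eye" and "orientation" of the camera in the world. Camera axes: x right, y up, looking along -z (the intrinsics and any distortion apply to the point x, -y, -z); pixel columns grow to the right and rows downward; lengths in m; the calibration is good to about 2 mm. A picture is of the moment at which its call begins: read the wrist's pose just before it. camera_model takes no time and is no camera call; for the wrist camera it gives the pose at the moment of the call.
- robot.close_job(): hands the job in; it is judged then, once.
Trained networks look in the newest picture that a camera, given by its name, has taken for a name from the list of things; names that differ only in an ending like _2 or _b are one class to them, and where a whole thing is asked for, a point or a joint stands for the part that bears it (a point fixed in the world has none). Each returns a list of dicts, best first, with "confidence" (0 to 1); they miss things now and then, are a little off and sometimes report something else, mostly with a low value. They report only what shows in the picture. A call takes as long as a camera call. They do not tell look-alikes from the thing itself.
- robot.cut_out(query, camera): "pixels" (384x512 bool, what is visible of it) and "at" ([row, column] in pixels, amid what is visible of it).
The state is a dict: "clock": time; "joint_pos": joint angles; "qd": joint speeds; "joint_torque": joint torques, N m; "ee_pos": TCP position; "ee_rot": TCP orientation; "ft_force": force on the tool from outside, world axes, zero at the start; "wrist_torque": the same for the moment, N m; "opening": finger opening in m; "grasp_force": force on a finger pad.
Only numpy, scipy, OpenCV 4.12 (cv2) and the standard library are available. Lean on these libraries where they do the work, as an engineer would, in place of code of your own. Each camera call takes 0.05 s, during which the arm holds its last target. There are 200 camera calls.

## Task

With one finger press the steel ejector key beside the brown watch case and keep it down, so that the spring drawer pops out, and with the other finger stop the drawer by its front before it slides into the little cologne bottle. Finish holding both like that, key down and drawer still, at least 2 cm out; do not pinch, lift or touch the watch inside, and leave the bottle and everything else on the shelf where it stands.

Things in the scene. Friction and masses are not known exactly. Their poses are not given: they have to be found in the camera images.
- case: Brown plastic watch case, fixed to the shelf, 106 mm deep (x), 96 mm wide (y), 63 mm tall, with a clear window in its roof. Origin on the shelf (z = 0) under the middle of the closed drawer's front face; the housing reaches from x = 0 to +106 mm; its own -x axis is the way the drawer comes out, z is up. An aluminium arm 34 mm wide (centred on y = +65 mm), 14 mm high, fixed to the case's +y side, runs from x = +40 to -78 mm beside the drawer's path and carries the ejector key.
- ejector_top (a point): Middle of the top of the square steel ejector key, 28 x 28 mm, on the aluminium arm; with the key up it stands 24 mm above the shelf (10 mm above the arm), at x = -55, y = +65 mm in the case's axes, thus 65 mm to the side of the drawer's middle line.
- ejector (a joint): How far the key is pressed straight down: 0 up, 0.008 m fully down. Its spring needs about 1.5 N to start and 4 N fully down. At about 0.005 to 0.006 m it frees the drawer; it springs up again when let go, and counts as kept down while it is above 0.004 m.
- drawer_front (a point): Middle of the outside of the drawer's flat front panel (84 mm wide, 46 mm tall, from 7 to 53 mm above the shelf, no handle); the point is 30 mm above the shelf and moves with the drawer.
- drawer (a joint): How far the drawer is out, m: 0 shut and latched (it cannot be pulled out without the key), growing as it slides along the case's -x. Once freed, a damped spring drives it out at about 25 mm/s with a steady push of about 2.3 N; nothing halts it before the cologne bottle, 88 to 104 mm from the closed front, which it would shove along (its own stop is at 0.13 m).
- watch: Wristwatch on a grey cushion, loose, 50 x 62 mm, 31 mm tall, about 0.11 kg, lying in the drawer (hidden under the roof window at the start) and riding out with it. Origin at the centre of its underside, 11 mm above the shelf.
- cologne: Small square capped cologne bottle, amber glass with a steel cap, loose, 34 x 34 mm, 58 mm tall, about 0.1 kg, standing upright in the drawer's path on the side away from the key (middle 5 to 25 mm to the case's -y side of the drawer's middle line). Origin at the centre of its underside.
- cufflink_tray: Round white ceramic dish, 80 mm across, 18 mm tall, loose, on the side of the drawer's path away from the key. Origin at the centre of its underside.
- glasses_case: Grey spectacle case, 150 x 56 mm, 36 mm tall, loose, beside the watch case on the side away from the key. Origin at the centre of its underside, x along its length.
- polish_tin: Round shoe polish tin, 64 mm across, 23 mm tall, loose, beside the watch case, behind the aluminium arm. Origin at the centre of its underside.
- shoe_horn: Flat stainless steel shoe horn, 200 mm long (x), 40 mm wide, 9 mm tall, loose, on the right of the shelf. Origin under its middle.
- clothes_brush: Wooden clothes brush, 180 mm long (x), 45 mm wide, 36 mm tall, loose, bristles down, on the right of the shelf. Origin under its middle.
Things that resemble listed ones, but are neither listed nor needed, are in the scene too. Of the things that look like the case, take the one that is farthest to the robot's left at the start.

How it is judged:
On the way, in this order (a step that is already met when the one before it is completed fails the run):
1. a finger presses the ejector key down far enough to free the drawer (value of joint ejector above 0.005 m and contact force between the fingers and ejector above 0.3 N).
2. with the key still down, the popped drawer is stopped by a finger, at least 20 mm out (value of joint ejector above 0.004 m and contact force between the fingers and ejector above 0.3 N and value of joint drawer above 0.02 m and velocity of joint drawer between -0.004 and 0.004 m/s and contact force between the fingers and drawer above 0.5 N), for 0.3 s.
At the end, for the whole second after the job is handed in: a finger still keeps the key down (more than 4 mm, over 0.3 N) while the drawer stands still (under 4 mm/s) at least 20 mm out, a finger bearing on it with more than 0.5 N, the watch still lying in it untouched, and the cologne bottle not touched by the drawer and within 6 mm of where it stood (all of step 2 and contact force between the fingers and watch below 0.1 N and contact force between drawer and cologne below 0.1 N and distance of cologne from where it was at the start of the episode below 0.006 m and z of watch in the frame of drawer_front below -0.01 m); the arm keeps its last pose, push and grip.
It fails at once if the drawer ran into the cologne bottle (contact force between drawer and cologne above 0.2 N).
It fails at once if the cologne bottle was shoved, lifted or tipped (distance of cologne from where it was at the start of the episode above 0.006 m or angle between cologne's own z axis and vertical above 0.15 rad).
It fails at once if the watch was touched by the robot or lifted out of the drawer (contact force between any of the fingers, the arm and watch above 0.5 N or z of watch in the frame of drawer_front above -0.009 m).
It fails at once if another thing on the shelf was shifted or lifted by more than 12 mm (distance of any of cufflink_tray, glasses_case, polish_tin, shoe_horn, clothes_brush from where it was at the start of the episode above 0.012 m).
It also fails if it takes over 32 s, if anything falls off the work surface, if the arm or the gripper's body presses on something with over 40 N, if the wrist force passes 120 N, or if a joint passes its speed limit or range.

## Working session

There is one attempt and no reset: what is moved stays moved. The work goes in short steps, Python scripts to look and compute and a shell command to move; the robot and the scene stay as the last step left them, time stands still between calls to the robot, and variables do not carry over. Pictures are saved under pics/ and viewed, at most 10 in all, crops included, and the job is handed in when it is done.

```bash
mkdir -p pics; ls; cat > h.py <<'E'
import numpy as np, cv2
from plant import robot
from scipy.spatial.transform import Rotation as R
def cam(n):
    m=robot.camera_model(n); return m
def rot(o):
    o=np.array(o,float)
    if o.shape==(3,3): return o
    return R.from_euler('xyz',o).as_matrix() if o.size==3 else R.from_quat(o).as_matrix()
def cloud(n,d,m):
    f=d.shape[0]/2/np.tan(np.radians(m['fovy'])/2)
    v,u=np.mgrid[:d.shape[0],:d.shape[1]]
    P=np.stack([(u-m['cx'])/f*d,-(v-m['cy'])/f*d,-d],-1)
    W=P@rot(m['orientation']).T+np.array(m['eye']); W[d<=0]=np.nan
    return W
E
python3 - <<'E'
from h import *
for n in('scene','top'):
    p,d=robot.grab_frame(n); m=cam(n); print(n,m)
    cv2.imwrite(f'pics/{n}0.png',p[...,::-1]); W=cloud(n,d,m); np.savez(f'{n}0.npz',p=p,W=W)
    for q in ('case','ejector_top','drawer_front','cologne','cufflink_tray','glasses_case','polish_tin'):
        for r in robot.cut_out(q,n):
            w=W[r['pixels']]; print(n,q,round(r['confidence'],2),np.round(r['at']),r['pixels'].sum(),np.round(np.nanmedian(w,0),3))
print(robot.observe(), robot.hold_point_z)
E
```

```text
pics
scene {'fovy': 49.35205888125108, 'cx': 256.9941747918055, 'cy': 204.7417917589337, 'eye': array([1.3432767 , 0.27078443, 0.68799467]), 'orientation': array([0.99796976, 0.02357501, 1.94090898])}
scene case 0.86 [197. 267.] 1543 [ 0.396 -0.09   0.051]
scene case 0.69 [162. 232.] 1081 [ 0.215 -0.282  0.047]
scene case 0.68 [249. 325.] 2404 [0.573 0.12  0.057]
scene ejector_top 0.55 [238. 286.] 96 [0.502 0.013 0.024]
scene ejector_top 0.55 [154. 205.] 59 [ 0.152 -0.403  0.024]
scene ejector_top 0.37 [194. 233.] 70 [ 0.353 -0.211  0.024]
scene cologne 0.62 [249. 257.] 345 [ 0.591 -0.034  0.033]
scene cologne 0.54 [290. 348.] 1691 [0.663 0.199 0.034]
scene cufflink_tray 0.81 [284. 274.] 643 [0.666 0.025 0.011]
scene glasses_case 0.89 [289. 348.] 1708 [0.662 0.198 0.034]
scene polish_tin 0.35 [212. 186.] 859 [ 0.511 -0.293  0.036]
top {'fovy': 53.97499522030232, 'cx': 253.72615485966688, 'cy': 193.34602675501847, 'eye': array([ 0.36823926, -0.10097095,  0.98142666]), 'orientation': array([ 0.09228891,  0.03783235, -1.55634325])}
top case 0.92 [314. 349.] 2790 [ 0.168 -0.293  0.062]
t
[... 491 characters left out ...]
42 0.024]
{'clock': 0.8, 'joint_pos': array([-1.28203020e+00,  1.50502764e-01,  1.43740642e+00,  1.15525336e-05,
        1.55380019e+00, -1.33968339e-01]), 'qd': array([ 0.0014931 ,  0.00050288,  0.00019721,  0.00073904, -0.00066524,
        0.00124818]), 'joint_torque': array([ 2.01578310e-03, -7.12730527e+01, -5.71037149e+01, -9.04326521e-05,
        1.30335418e-03,  6.74618377e-05]), 'ee_pos': array([ 0.23588977, -0.52435103,  0.23126179]), 'ee_rot': array([-3.14147852e+00, -2.70375922e-05,  4.22734264e-01]), 'ft_force': array([-0.04941901,  0.27762817,  0.52038876]), 'wrist_torque': array([-0.07345159, -0.0041056 ,  0.00495691]), 'grasp_force': 0.0, 'opening': 0.08513699659402403} 0.0187
```

```bash
python3 - <<'E'
import cv2
a=cv2.imread('pics/top0.png');cv2.imwrite('pics/top0c.png',cv2.resize(a[60:360,110:440],None,fx=2,fy=2))
E
```

```text
(no output)
```

View pics/top0c.png

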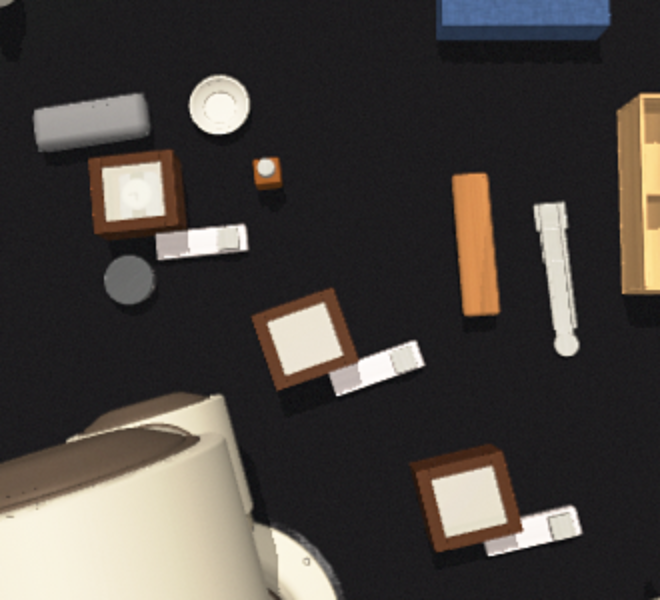

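View pics/scene0.png

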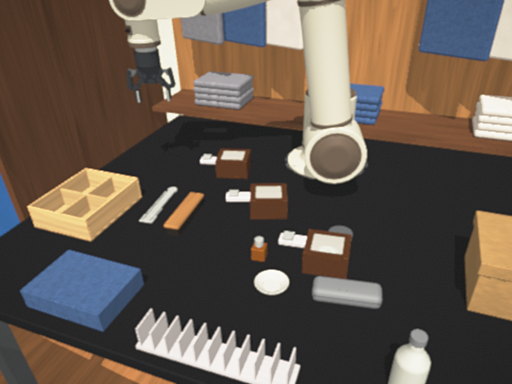

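Top crop: three look-alike cases, at crop pixels (138,192), (303,338) and (468,500); full-frame (185,164), (266,236), (349,314). The leftmost of the robot (largest y) is at (185,164), with the dish, bottle (242,144), tin and spectacle case around it. The scene view agrees: it is the case at (325,249). Now I fit its pose.

```bash
cat > fit.py <<'E'
from h import *
def report(n,W):
    z=W[...,2]; near=(abs(W[...,0]-.53)<.13)&(abs(W[...,1]-.06)<.15)
    def rect(mask,name):
        k,l,s,_=cv2.connectedComponentsWithStats(mask.astype(np.uint8))
        for i in range(1,k):
            if s[i,4]<25: continue
            q=W[l==i]; r=cv2.minAreaRect((q[:,:2]*1000).astype(np.float32))
            print(n,name,s[i,4],'c',np.round(r[0],1),'size',np.round(r[1],1),'ang',round(r[2],1),'z',np.round(np.median(q[:,2]),4))
    rect(near&(z>.057)&(z<.068),'roof'); rect(near&(z>.019)&(z<.029),'key/tin'); rect(near&(z>.008)&(z<.018),'arm'); rect(near&(z>.03)&(z<.065),'tall')
if __name__=='__main__':
    for n in('top','scene'): report(n,np.load(n+'0.npz')['W'])
E
python3 fit.py
python3 -c "
import cv2
a=cv2.imread('pics/top0.png');cv2.imwrite('pics/crop1.png',cv2.resize(a[110:215,140:270],None,fx=5,fy=5,interpolation=2))"
```

```text
top roof 1623 c [545.3 130.2] size [ 97.  106.9] ang 6.5 z 0.0629
top roof 53 c [577.8 -33.7] size [19.7 19.3] ang 44.5 z 0.059
top roof 74 c [408.4 -66.3] size [16.9 43.9] ang 0.5 z 0.0636
top key/tin 78 c [625.8 162.4] size [28.3 95.3] ang 26.6 z 0.0259
top key/tin 119 c [493.1  15.5] size [27.7 27.9] ang 7.2 z 0.0249
top key/tin 472 c [438.3 141.8] size [59.8 62.2] ang 2.7 z 0.0241
top arm 114 c [646.5  31.3] size [68.8 25.6] ang 89.3 z 0.0128
top arm 459 c [490.4  51.7] size [ 37.1 119. ] ang 6.4 z 0.0149
top tall 459 c [640.6 167.5] size [42.2 84.9] ang 3.0 z 0.0363
top tall 1519 c [545.4 130.2] size [ 97.2 106.8] ang 6.7 z 0.0623
top tall 177 c [578.2 -34.2] size [33.9 34.1] ang 6.5 z 0.0378
top tall 60 c [407.2 -68.8] size [14.6 39. ] ang 0.6 z 0.0634
scene roof 68 c [406.9 -67.7] size [15.6 47.8] ang 20.4 z 0.063
scene roof 1186 c [547.7 126.3] size [102.9 105.8] ang 7.0 z 0.0626
scene roof 39 c [581.6 -37.1] size [21.  18.2] ang 54.1 z 0.0588
scene key/tin 60 c [408.6 -61.2] size [ 7.7 59.9] ang 17.7 z 0.0236
scene key/tin 137 c [426.3 138.7] size [62.6 38. ] ang 88.0 z 0.0237
scene key/tin 84 c [496.7  11.7] size [30.6 27.4] ang 7.1 z 0.0244
scene key/tin 48 c [589.7 -28.9] size [23.5 43.9] ang 48.9 z 0.0236
scene key/tin 153 c [594.6 132.7] size [  7.5 104.1] ang 6.4 z 0.0235
scene arm 57 c [409.1 -62.7] size [ 8.6 57.3] ang 20.0 z 0.0127
scene arm 184 c [496.2  23.2] size [36.7 70.9] ang 6.1 z 0.0144
scene arm 48 c [588.3 -28.9] size [22.4 44.4] ang 52.0 z 0.0128
scene arm 140 c [594.  132.2] size [  7.1 102.2] ang 5.8 z 0.0127
scene arm 182 c [646.9  25.8] size [69.3 25.8] ang 89.6 z 0.0131
scene tall 215 c [405.1 -62.7] size [15.9 59.3] ang 20.4 z 0.049
scene tall 1533 c [548.3 126.4] size [104.  105.8] ang 6.9 z 0.0617
scene tall 185 c [583.5 -37.5] size [34.4 33.1] ang 3.8 z 0.0382
scene tall 363 c [640.7 166.1] size [38.4 87.1] ang 0.0 z 0.0361
```

View pics/crop1.png

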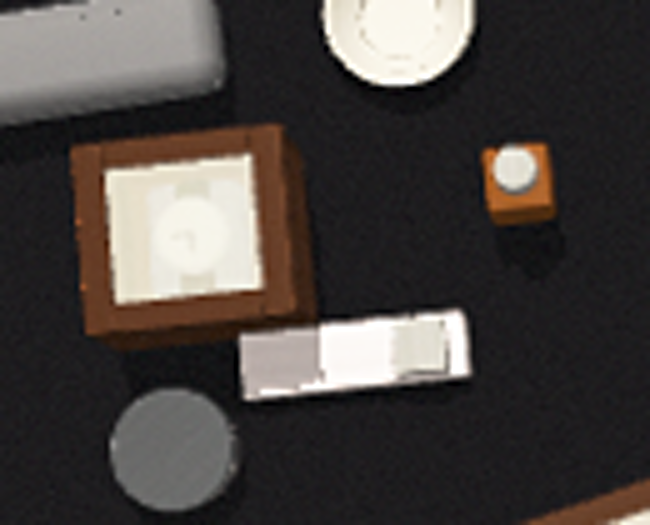

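The close crop confirms the choice: brown case with the watch under its window, arm and key at the right-front, and the bottle ahead of the drawer's path. My fitted case yaw is about 6.5° off world y, with its origin near (0.5525, 0.0758). I'll move to a hover above it.

```bash
python3 -m handwheel '[[[0.6445,-0.5085,0.12,0,0,-0.803,0.47],[0.6445,-0.5085,0.12,0,0,-0.803,0.47],[0.6445,-0.5085,0.12,0,0,-0.803,0.47],[0.6445,-0.5085,0.12,0,0,-0.803,0.47],[0.6445,-0.5085,0.12,0,0,-0.803,0.47],[0.6445,-0.5085,0.12,0,0,-0.803,0.47],[0.6445,-0.5085,0.12,0,0,-0.803,0.47],[0.6445,-0.5085,0.12,0,0,-0.803,0.47],[0.6445,-0.5085,0.12,0,0,-0.803,0.47],[0.6445,-0.5085,0.12,0,0,-0.803,0.47],[0.6445,-0.5085,0.12,0,0,-0.803,0.47],[0.6445,-0.5085,0.12,0,0,-0.803,0.47]]]'
```

```text
clock: 1.8
ee_pos: [0.4649, -0.0835, 0.159]
ee_rot: [3.141, 0.0, 1.686]
ft_force: [0.4, -1.3, -0.3]
opening: 0.0404
grasp_force: 0.0
```

```bash
python3 -m handwheel '[[[0.131,0.0895,0.02,0,0,0,0.47],[0.131,0.0895,0.02,0,0,0,0.47],[0.131,0.0895,0.02,0,0,0,0.47],[0.131,0.0895,0.02,0,0,0,0.47],[0.131,0.0895,0.02,0,0,0,0.47],[0.131,0.0895,0.02,0,0,0,0.47]]]'
python3 - <<'E'
from h import *
import fit
print(robot.observe()['ee_pos'])
p,d=robot.grab_frame('wrist'); m=cam('wrist'); W=cloud('wrist',d,m); fit.report('wrist',W)
cv2.imwrite('pics/w1.png',p[...,::-1])
p,d=robot.grab_frame('scene'); cv2.imwrite('pics/s1.png',cv2.resize(p[150:330,170:410,::-1],None,fx=3,fy=3))
E
```

```text
clock: 2.3
ee_pos: [0.5198, 0.0196, 0.1439]
ee_rot: [-3.141, 0.0, 1.685]
ft_force: [0.6, -0.3, 0.5]
opening: 0.04
grasp_force: 0.0
[0.51977338 0.01962356 0.14393124]
wrist roof 17350 c [548.  121.5] size [96.4 89.6] ang 6.4 z 0.0608
wrist roof 353 c [405.6 -54.2] size [11.2 38.2] ang 0.7 z 0.062
wrist key/tin 4702 c [440.  137.8] size [63.7 56. ] ang 6.8 z 0.022
wrist key/tin 879 c [629.6 149.1] size [26.2 73. ] ang 32.1 z 0.0249
wrist key/tin 822 c [494.8  15.1] size [27.3 28.2] ang 5.8 z 0.0231
wrist key/tin 273 c [409.7 -62.4] size [ 1.9 57.5] ang 20.1 z 0.024
wrist key/tin 172 c [571.2 -26.7] size [44.6 21.7] ang 48.4 z 0.024
wrist arm 293 c [625.7 155.8] size [ 3.8 65.5] ang 11.8 z 0.0143
wrist arm 29 c [460.8 119.4] size [24.6  2.7] ang 43.1 z 0.0161
wrist arm 3400 c [490.7  50.6] size [ 34.1 117.4] ang 6.7 z 0.0131
wrist arm 868 c [646.2  30.3] size [27.4 74.5] ang 0.2 z 0.0133
wrist arm 247 c [409.7 -62.4] size [ 1.7 57.8] ang 20.0 z 0.0132
wrist arm 150 c [570.7 -26.4] size [44.1 21.5] ang 49.4 z 0.0136
wrist tall 17350 c [548.  121.5] size [96.4 89.6] ang 6.4 z 0.0608
wrist tall 3513 c [644. 155.] size [37.1 60.4] ang 5.3 z 0.0346
wrist tall 1045 c [404.2 -62.7] size [12.6 55.7] ang 19.2 z 0.05
wrist tall 217 c [589.  -22.9] size [14.6 28.8] ang 57.8 z 0.0348
```

View pics/w1.png

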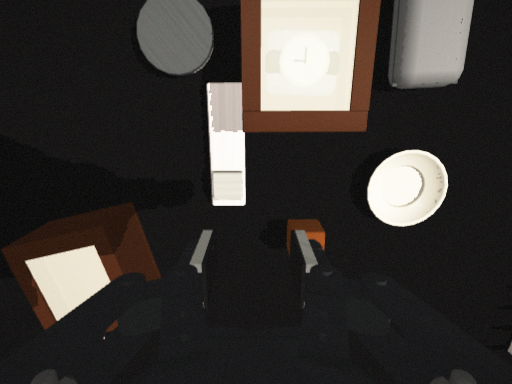

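View pics/s1.png

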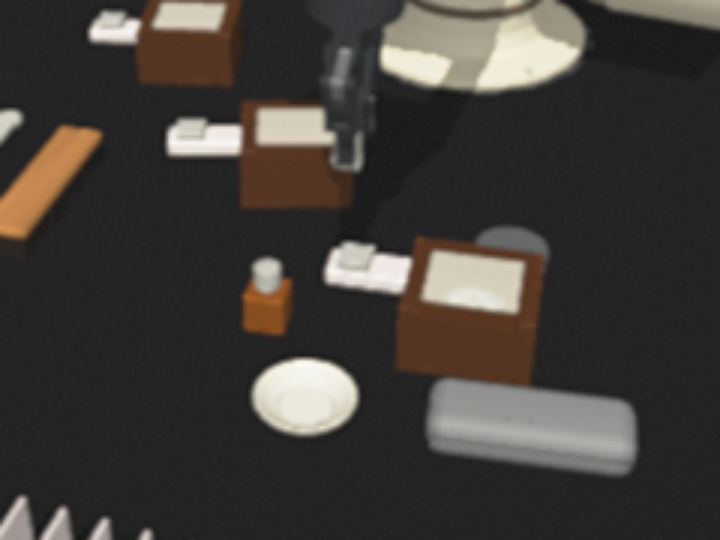

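Wrist view: the fingertips are at (203,245) and (305,250), the key at (228,185) and the bottle at (305,230). The tool lines up with the case. I'll read the fingertips' true positions before descending.

```bash
python3 - <<'E'
from h import *
o=robot.observe(); e=o['ee_pos']; p,d=robot.grab_frame('wrist'); W=cloud('wrist',d,cam('wrist'))
T=(W-e)@R.from_euler('xyz',o['ee_rot']).as_matrix()
s=np.isfinite(T[...,0])&(abs(T[...,2])<.045)&(abs(T[...,0])<.03)&(abs(T[...,1])<.06)
for sg in(-1,1):
    q=T[s&(T[...,1]*sg>0)]*1000; print(sg,len(q))
    for z in range(-45,15,6):
        b=q[(q[:,2]>=z)&(q[:,2]<z+6)]
        if len(b)>3: print(z,len(b),b.min(0).round(1),b.max(0).round(1))
E
```

```text
-1 1750
-45 262 [ -8.3 -45.  -45. ] [ 13.7 -19.7 -39. ]
-39 417 [-11.4 -30.2 -39. ] [ 11.3 -19.5 -33. ]
-33 279 [-11.2 -33.2 -33. ] [ 11.1 -19.5 -27. ]
-27 239 [-11.7 -33.4 -27. ] [ 11.3 -19.5 -21.1]
-21 222 [-10.9 -33.5 -21. ] [ 11.2 -19.5 -15. ]
-15 197 [-11.9 -33.2 -15. ] [ 11.1 -19.6  -9. ]
-9 117 [-11.1 -32.   -9. ] [ 11.1 -19.5  -3.1]
-3 17 [ -7.8 -19.9  -2.8] [  8.3 -19.6  -0. ]
1 1742
-45 254 [ -7.3  20.2 -45. ] [ 13.4  42.5 -39. ]
-39 423 [-11.5  20.2 -39. ] [ 11.3  28.  -33. ]
-33 263 [-12.3  20.1 -33. ] [ 11.2  33.8 -27. ]
-27 254 [-11.7  20.2 -27. ] [ 11.4  34.1 -21. ]
-21 228 [-11.7  20.2 -21. ] [ 11.2  34.4 -15. ]
-15 184 [-11.5  20.2 -15. ] [11.2 34.  -9. ]
-9 117 [-11.5  20.3  -9. ] [11.2 32.7 -3.1]
-3 19 [-8.4 20.2 -3. ] [ 9.  20.6  0.1]
```

```bash
python3 -m handwheel '[[[0.003,0,0.149,0,0,0,0.47],[0.003,0,0.149,0,0,0,0.47],[0.003,0,0.149,0,0,0,0.47],[0.003,0,0.149,0,0,0,0.47],[0.003,0,0.149,0,0,0,0.47],[0.003,0,0.149,0,0,0,0.47],[0.003,0,0.149,0,0,0,0.47]]]'
python3 -m handwheel '[[[0,0,0.008,0,0,0,0.47],[0,0,0.008,0,0,0,0.47],[0,0,0.008,0,0,0,0.47],[0,0,0.008,0,0,0,0.47]]]'
```

```text
clock: 3.03
ee_pos: [0.521, 0.0215, 0.0347]
ee_rot: [3.138, 0.001, 1.684]
ft_force: [0.8, 1.4, 0.1]
opening: 0.0397
grasp_force: 0.0
clock: 3.37
ee_pos: [0.5198, 0.022, 0.0266]
ee_rot: [3.141, -0.0, 1.684]
ft_force: [0.4, 0.2, 0.2]
opening: 0.04
grasp_force: 0.0
```

```bash
python3 -m handwheel '[[[0,0,0.007,0,0,0,0.47],[0,0,0.007,0,0,0,0.47],[0,0,0.007,0,0,0,0.47],[0,0,0.007,0,0,0,0.47]]]'
python3 -m handwheel '[[[0,0,0.003,0,0,0,0.47],[0,0,0.003,0,0,0,0.47],[0,0,0.003,0,0,0,0.47]]]'
```

```text
clock: 3.7
ee_pos: [0.5197, 0.022, 0.021]
ee_rot: [-3.142, -0.0, 1.684]
ft_force: [0.9, 0.5, 0.8]
opening: 0.0402
grasp_force: 0.5
clock: 3.95
ee_pos: [0.5197, 0.022, 0.0187]
ee_rot: [3.142, -0.0, 1.684]
ft_force: [0.7, -0.1, 2.7]
opening: 0.0401
grasp_force: 1.5
```

Contact is made on the key, at about 2.4 N. Next I press about 5 mm further.

```bash
python3 -m handwheel '[[[0,0,0.003,0,0,0,0.47],[0,0,0.0065,0,0,0,0.47],[0,0,0.0065,0,0,0,0.47],[0,0,0.0065,0,0,0,0.47]]]'
python3 -m handwheel '[[[0,0,0,0,0,0,0.47],[0,0,0,0,0,0,0.47],[0,0,0,0,0,0,0.47],[0,0,0,0,0,0,0.47],[0,0,0,0,0,0,0.47],[0,0,0,0,0,0,0.47],[0,0,0,0,0,0,0.47],[0,0,0,0,0,0,0.47],[0,0,0,0,0,0,0.47],[0,0,0,0,0,0,0.47],[0,0,0,0,0,0,0.47],[0,0,0,0,0,0,0.47]]]'
python3 - <<'E'
from h import *
o=robot.observe(); print(o['ft_force'],o['wrist_torque'])
p,d=robot.grab_frame('top'); W=cloud('top',d,cam('top')); np.savez('t2.npz',p=p,W=W)
cv2.imwrite('pics/t2.png',cv2.resize(p[110:215,140:270,::-1],None,fx=5,fy=5))
p,d=robot.grab_frame('scene'); cv2.imwrite('pics/s2.png',cv2.resize(p[190:310,210:370,::-1],None,fx=4,fy=4))
E
```

```text
clock: 4.28
ee_pos: [0.5198, 0.022, 0.0143]
ee_rot: [3.141, -0.0, 1.684]
ft_force: [-2.0, 1.1, 13.7]
opening: 0.0405
grasp_force: 6.9
clock: 5.28
ee_pos: [0.5198, 0.0219, 0.0143]
ee_rot: [3.141, -0.0, 1.684]
ft_force: [-3.1, -0.5, 13.5]
opening: 0.0402
grasp_force: 6.9
[-3.11854106 -0.45508928 13.52796975] [ 0.11802999  0.83559947 -0.01775262]
```

View pics/s2.png

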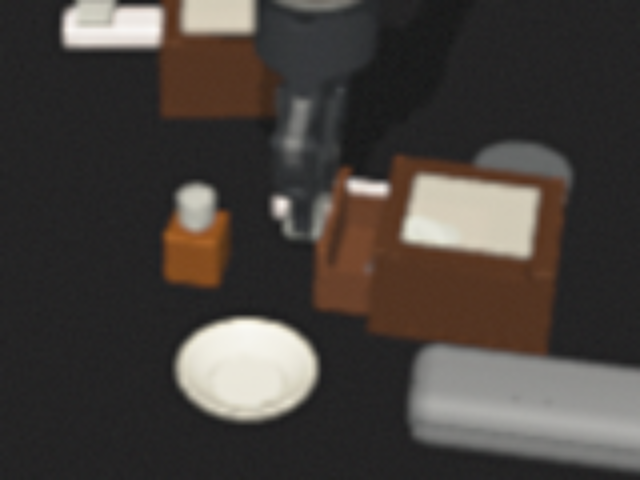

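The drawer, with its front panel at (335,230), has popped out and is approaching the finger at (300,230). The bottle at (197,240) is untouched. I'll hold and wait.

```bash
python3 -m handwheel '[[[0,0,0,0,0,0,0.47],[0,0,0,0,0,0,0.47],[0,0,0,0,0,0,0.47],[0,0,0,0,0,0,0.47],[0,0,0,0,0,0,0.47],[0,0,0,0,0,0,0.47],[0,0,0,0,0,0,0.47],[0,0,0,0,0,0,0.47],[0,0,0,0,0,0,0.47],[0,0,0,0,0,0,0.47],[0,0,0,0,0,0,0.47],[0,0,0,0,0,0,0.47]]]'
python3 -m handwheel '[[[0,0,0,0,0,0,0.47],[0,0,0,0,0,0,0.47],[0,0,0,0,0,0,0.47],[0,0,0,0,0,0,0.47],[0,0,0,0,0,0,0.47],[0,0,0,0,0,0,0.47],[0,0,0,0,0,0,0.47],[0,0,0,0,0,0,0.47],[0,0,0,0,0,0,0.47],[0,0,0,0,0,0,0.47],[0,0,0,0,0,0,0.47],[0,0,0,0,0,0,0.47]]]'
python3 - <<'E'
from h import *
import time
ox=np.array([.5525,.0758]);x=np.array([-.113,.994]);y=np.array([-.994,-.113])
for i in range(2):
    p,d=robot.grab_frame('scene'); W=cloud('scene',d,cam('scene')); q=W[np.isfinite(W[...,0])]
    a=(q[:,:2]-ox)@x; b=(q[:,:2]-ox)@y
    s=(a<-.003)&(a>-.085)&(b>-.042)&(b<-.005)&(q[:,2]>.045)&(q[:,2]<.06); print(s.sum(),np.percentile(a[s],[0,5,50]).round(4) if s.sum() else '',robot.observe()['ft_force'])
cv2.imwrite('pics/s3.png',cv2.resize(p[190:310,210:370,::-1],None,fx=4,fy=4))
E
```

```text
clock: 6.38
ee_pos: [0.5198, 0.0219, 0.0143]
ee_rot: [3.141, -0.0, 1.684]
ft_force: [-2.8, -0.0, 13.5]
opening: 0.0399
grasp_force: 8.0
clock: 7.38
ee_pos: [0.5198, 0.0219, 0.0142]
ee_rot: [3.141, -0.0, 1.684]
ft_force: [-2.9, -0.5, 14.0]
opening: 0.0402
grasp_force: 8.0
32 [-0.0421 -0.0419 -0.039 ] [-1.91901379  0.40772988 13.90224194]
30 [-0.0425 -0.042  -0.0391] [-3.23847368  0.1720541  13.83585095]
```

View pics/s3.png

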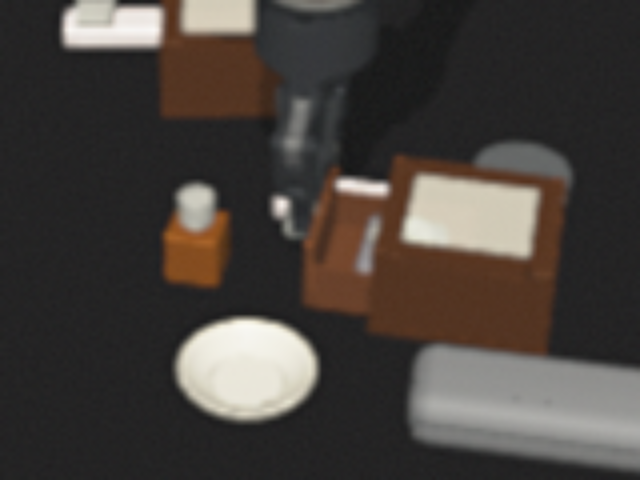

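```bash
python3 - <<'E'
from h import *
F=[];
for i in range(12):
    robot.grab_frame('wrist'); o=robot.observe(); F.append(np.r_[o['ft_force'],o['wrist_torque'],o['grasp_force']])
print(np.mean(F,0).round(3),np.std(F,0).round(3)); print(o['clock'])
p,d=robot.grab_frame('top'); W=cloud('top',d,cam('top'))
import fit; fit.report('top',W)
E
```

```text
[-3.054  0.368 13.53   0.041  0.857 -0.102  8.013] [0.447 0.49  0.57  0.019 0.026 0.026 0.   ]
8.0833
top roof 138 c [503.7 113.1] size [59.9 20.2] ang 85.1 z 0.0637
top roof 75 c [408.4 -66.3] size [17.  43.9] ang 0.5 z 0.0638
top key/tin 202 c [454.7 139.9] size [60.7 27.4] ang 83.8 z 0.0241
top arm 295 c [485.3  76.1] size [34.2 66.3] ang 3.6 z 0.0149
top tall 39 c [578.6 -48.5] size [ 9.9 31.1] ang 86.0 z 0.0362
top tall 158 c [508.3 117.3] size [20.1 72.1] ang 6.4 z 0.0621
top tall 57 c [408.5 -68.8] size [17.  38.9] ang 0.5 z 0.0634
```

The drawer has been stopped about 41 mm out. The change in wrist torque corresponds to roughly 1.6–2 N on the drawer finger. The key is at its bottom and the bottle stands clear, so I'm handing in.

```bash
python3 -c "
from plant import robot
print(robot.close_job())"
```

```text
the job is handed in; nothing more can be done
None
```

The job is handed in, with one finger holding the ejector key fully down and the other holding the drawer still about 41 mm out. The camera shows the bottle standing clear of the drawer; no verdict came back.

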